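# Rack the yellow-label carton and close the end stop

### The arm

A 7-joint arm with a two-finger parallel gripper is mounted at the origin on a cart in front of the work surface, level with it; the furniture and walls round the work are solid. World frame = base frame: x ahead of the robot, y to its left, z up, the work surface at z = 0. Lengths are in m, angles in rad, forces in N, time in s.
With the tool pointing down it reaches from about 0.4 to 0.85 m from the base axis. Payload 10.4 kg.
Tool frame: the origin (TCP) lies on the centre line of the jaws, within the pads' length; the fingertips stand 11 mm ahead of it and the grasp point (between the pads) lies 8 mm behind it (manip.finger_overhang is the distance from the TCP to the fingertips, in m); z points along the fingers, y is the line along which they close (so a half turn about z gives the same grasp; the last joint's range is limited). The gripper opens to 85 mm and grips with 20 to 120 N. Pads are 22 mm wide; open, the fingers measure 114 mm over their backs; the gripper's body (76 mm by 85 mm) begins 54 mm behind the grasp point. The pads swing forward as they close: fully open they stand 13 mm farther back than shut.
Start: joints at [-0.023, 0.332, -0.065, 1.46, 0.022, 1.35, -0.088], TCP at [0.625, 0, 0.242] pointing down, gripper open.
Joint ranges: [-2.6, 2.6], [-0.5, 2.12], [-1.47, 1.34], [0.16, 2.42], [-1.27, 4.41], [0.06, 2.06], [-2.6, 2.6]. Speed limits (rad/s): [2.22, 2.22, 2.79, 2.79, 3.14, 3.14, 3.14].

### API

Orientations are given as a unit quaternion [x, y, z, w].
In Python, from workcell import manip, imaging, workorder gives the robot as it stands.
- The arm moves only by the tool jog_arm, never from a script. Its argument "deltas" is a list of rows, each an object with "gripper": the opening, from 0 (shut) to 1 (fully open); "offset": the shift along the tool's x, y, z in m, a list of three; "rotation": the turn, a rotation vector about the tool's x, y, z in degrees, a list of three. In form: [{"gripper": gripper, "offset": [tx, ty, tz], "rotation": [ax, ay, az]}, ...]. A call has 1 to 20 rows; each row shifts and turns the commanded pose from where the row before left it, along the tool's axes as they then stand; what a row does not reach is not made up. A row lasts 1/10 s, in which the tool goes at most 50 mm and 8.59 degrees, less where a joint would pass 70% of its speed; a pose out of reach is approached as far as the arm can. A call with a gripper value outside its range is refused whole. The fingers move at their own pace and stop on an object; "newtons" is the grip in N (left out, the last holds). Time passes only in rows, so rows that do not move let the fingers close. It gives the time, the measured TCP pose, the force, the opening and the grip force at its end, in the units of the state.
- manip.get_obs(): the state, without advancing time (a new reading comes with each control period).
- imaging.camera(name): name is "scene" or "side" or "wrist"; returns the picture (420x560x3 uint8, blue, green, red); there is no depth.
- imaging.camera_model(name): a dict with "camera_matrix" (3x3 intrinsics, pixels), "world_to_cam" (4x4, takes a point from world to camera coordinates); the wrist camera has in their place "hand_eye" (4x4, takes a point from camera to tool coordinates, whose origin is the TCP and whose axes are the flange's). Camera axes: x right, y up, looking along -z (the intrinsics and any distortion apply to the point x, -y, -z); pixel columns grow to the right and rows downward; lengths in m; the calibration is good to about 2 mm. A picture is of the moment at which its call begins: read the wrist's pose just before it. camera_model takes no time and is no camera call.
- workorder.hand_in(): hands the job in; it is judged then, once.
The state is a dict: "clock": time; "joint_pos": joint angles; "joint_velocities": joint speeds; "tau": joint torques, N m; "position": TCP position; "ee_rot": TCP orientation; "ft_force": force on the tool from outside, world axes, zero at the start; "torque": the same for the moment, N m; "grip_width": opening from 0.0 (shut) to 1.0 (fully open); "grasp_force": force on a finger pad.
Only numpy, scipy, OpenCV 4.12 (cv2) and the standard library are available. Lean on these libraries where they do the work, as an engineer would, in place of code of your own. Each camera call takes 0.05 s, during which the arm holds its last target. There are 200 camera calls.

### The job

Take the brown carton with the yellow label that stands on the bench and stand it, on end as it is now, squarely in the grey carton rack, in the gap between the red-label carton and the blue sliding stop. Then slide the stop up until the two cartons stand snug between the rack's end wall and the stop, and let go.

Things in the scene. Friction and masses are not known exactly. Their poses are not given: they have to be found in the camera images.
- yellow_mid (a point): Centre of the brown carton with a yellow label, standing on end on the bench right of the rack: 66 mm (its x, labelled face to -x) by 48 mm (its z), 105 mm tall (its y, up), 0.3 kg. Turned up to 0.3 rad. Two white cartons near it (dark grey label, 100 mm tall; green label, 85 mm tall) are bystanders; the three swap places.
- rack: Grey rack fixed to the bench, a channel along y, 300 mm long. Origin: centre of its underside; +y to its end wall (inner face y=+142 mm, 95 mm high). Floor 6 mm above the bench; side lips 14 mm high, 30 near the wall, 100 mm clear between. A loose brown red-label carton stands at the wall (70 mm in x, 110 tall), free face at about y=+88 mm. Turned up to 0.25 rad.
- stop (a joint): Travel (m) of the blue stop along the rack's +y, 0 open to 0.19; starts at 0.01 to 0.04. Its carton face, an upright plate 90 mm wide and up to 87 mm above the bench, is at y = -50 mm + travel in the rack's frame. About 2 N of sliding friction; stays where left. With both cartons snug the travel is about 0.092.
- stop_grip (a point): Middle of the stop's black grip block: 24 mm in the rack's x, 20 mm in y, 42 mm tall; this point is 113 mm above the bench, the block's top 131 mm. It stands 32 mm behind the stop's face (toward -y) and moves with it. Axes as the rack's. Pinch it from above across its x, or push it from behind.
Mind the look-alikes: they are no part of the job. Leave any pink or turquoise look-alike of the part that bears yellow_mid alone.

How it is judged:
At the end, for the whole second after the job is handed in: The yellow-label carton rests released on the rack floor between red-label carton and stop, upright and square within 10 degrees, within 22 mm of the channel's middle; the stop has travelled beyond 0.083 (at most about 10 mm of play in the row) (x of yellow_mid in the frame of rack between -0.022 and 0.022 m and y of yellow_mid in the frame of rack between 0.05 and 0.08 m and z of yellow_mid in the frame of rack between 0.05 and 0.068 m and angle between yellow_mid's own y axis and vertical below 0.17 rad and angle between the x axis of yellow_mid and the x axis of rack, either way round below 0.17 rad and value of joint stop above 0.083 m and linear speed of carton_yellow below 0.02 m/s); the robot touches nothing.
It also fails if it takes over 61 s, if anything falls off the work surface, if the arm or the gripper's body presses on something with over 40 N, if the wrist force passes 120 N, or if a joint passes its speed limit or range.

## Working session

There is one attempt and no reset: what is moved stays moved. The work goes in short steps, Python scripts to look and compute and a tool call to move; the robot and the scene stay as the last step left them, time stands still between calls to the robot, and variables do not carry over. Pictures are saved under pics/ and viewed, at most 10 in all, crops included, and the job is handed in when it is done.

Besides the shell and the picture viewer there is one more tool, called after "Emit:" as name([rows], argument=value, ...), one row to a line, values as JSON. jog_arm: Moves the arm, as the interface text tells. Its arguments: {"type":"object","properties":{"deltas":{"type":"array","items":{"type":"object","properties":{"gripper":{"type":"number"},"offset":{"type":"array","items":{"type":"number"}},"rotation":{"type":"array","items":{"type":"number"}}}}},"newtons":{"type":"number"}},"required":["deltas"]}

```bash
mkdir -p pics; python3 - <<'E'
from workcell import manip, imaging
import cv2,numpy as np
np.set_printoptions(precision=4,suppress=True)
print(manip.get_obs())
for n in ("scene","side","wrist"):
    cv2.imwrite(f"pics/{n}0.png",imaging.camera(n)); print(n,imaging.camera_model(n))
E
```

```text
{'clock': 0.0, 'joint_pos': array([-0.0227,  0.3329, -0.0647,  1.4609,  0.0216,  1.3499, -0.0885]), 'joint_velocities': array([-0.0006, -0.0006,  0.0012,  0.0015,  0.0016,  0.0006, -0.    ]), 'tau': array([  0.0005, -62.545 ,   0.0497, -39.161 ,   0.0164,   0.0098,
        -0.    ]), 'position': array([0.6246, 0.    , 0.2415]), 'ee_rot': array([ 0.7071,  0.7071, -0.0005, -0.0005]), 'ft_force': array([ 1.6307, -0.4071, -0.2883]), 'torque': array([ 0.0061, -0.009 ,  0.0317]), 'grasp_force': 0.0, 'grip_width': 0.9976219113653153}
scene {'camera_matrix': array([[437.5347,   0.    , 278.7524],
       [  0.    , 437.5347, 209.8914],
       [  0.    ,   0.    ,   1.    ]]), 'world_to_cam': array([[-0.8427, -0.5384,  0.0021,  0.3704],
       [ 0.3358, -0.5226,  0.7837, -0.2781],
       [-0.4208,  0.6611,  0.6212, -1.0119],
       [ 0.    ,  0.    ,  0.    ,  1.    ]])}
side {'camera_matrix': array([[452.9767,   0.    , 278.9719],
       [  0.    , 452.9767, 213.6202],
       [  0.    ,   0.    ,   1.    ]]), 'world_to_cam': array([[ 0.9998, -0.0038,  0.0216, -0.493 ],
       [-0.0138,  0.657 ,  0.7537, -0.0209],
       [-0.017 , -0.7539,  0.6568, -1.1139],
       [ 0.    ,  0.    ,  0.    ,  1.    ]])}
wrist {'camera_matrix': array([[363.4483,   0.    , 274.9906],
       [  0.    , 363.4483, 213.7406],
       [  0.    ,   0.    ,   1.    ]]), 'hand_eye': array([[ 0.0002,  0.9662,  0.2579,  0.0651],
       [ 1.    , -0.0002, -0.0001,  0.0002],
       [-0.0001,  0.2579, -0.9662, -0.1319],
       [ 0.    ,  0.    ,  0.    ,  1.    ]])}
```

View pics/scene0.png

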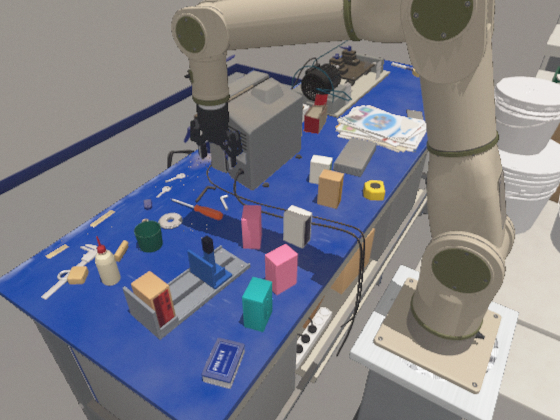

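View pics/side0.png

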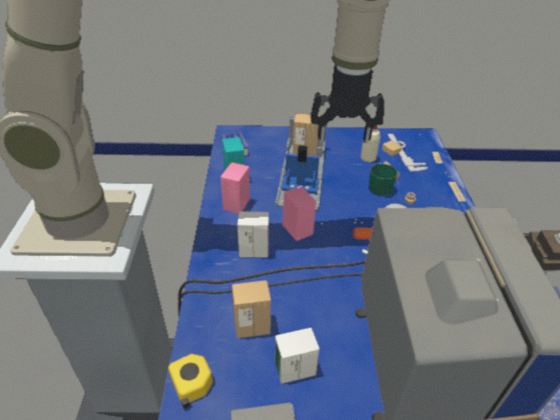

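The side view shows a brown standing carton at (252,310), a white one at (253,235), a white one at (297,355), and pink, crimson and turquoise ones at (235,188), (298,213) and (233,150). The brown one is the candidate. The red-label carton is in the rack at (305,133), and the stop grip is at (302,154).

```bash
python3 - <<'E'
import cv2,numpy as np
s=cv2.imread("pics/side0.png");c=cv2.imread("pics/scene0.png")
def cr(i,x,y,w,h,k): return cv2.resize(i[y:y+h,x:x+w],None,fx=k,fy=k,interpolation=cv2.INTER_CUBIC)
a=np.hstack([cr(s,220,270,80,60,5),cr(s,265,105,80,60,5)][:2])
b=np.hstack([cr(c,120,230,133,100,3)[:300,:400],cr(c,300,150,80,60,5)[:300,:400]])
w=min(a.shape[1],b.shape[1]); cv2.imwrite("pics/m.png",np.vstack([a[:,:w],b[:,:w]]))
E
```

```text
(no output)
```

View pics/m.png

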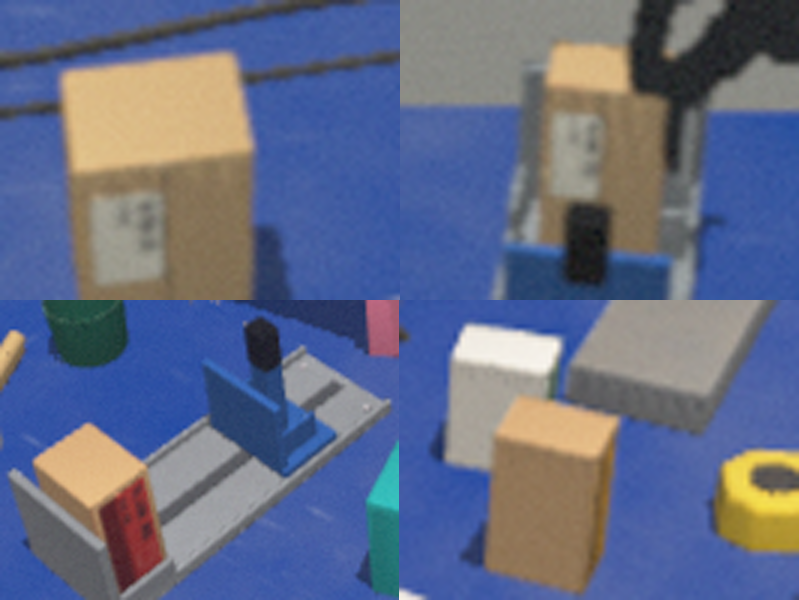

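```bash
cat > h.py <<'E'
from workcell import manip, imaging
import cv2,numpy as np
from scipy.spatial.transform import Rotation as R
np.set_printoptions(precision=4,suppress=True)
def ray(n,p,z,obs=None):
    m=imaging.camera_model(n);K=m["camera_matrix"]
    if n=="wrist":
        T=np.eye(4);T[:3,:3]=R.from_quat(obs["ee_rot"]).as_matrix();T[:3,3]=obs["position"];T=T@m["hand_eye"]
    else: T=np.linalg.inv(m["world_to_cam"])
    d=np.linalg.inv(K)@[p[0],p[1],1]; d=T[:3,:3]@[d[0],-d[1],-d[2]]
    return T[:3,3]+d*(z-T[2,3])/d[2]
def yaw(a,b): return np.degrees(np.arctan2(*(b-a)[[1,0]]))
E
python3 - <<'E'
from h import *
def show(name,n,ps,z):
    q=np.array([ray(n,p,z) for p in ps]);print(name,n,q[:,:2].tolist() if 0 else q[:,:2],"c",q.mean(0)[:2],"len",np.linalg.norm(np.diff(q,axis=0),axis=1),"yaw",yaw(q[0],q[1]))
show("carton","side",[(232.4,284.4),(267.2,280.4),(270.6,299.6),(234.4,304.4)],.105)
show("carton","scene",[(344,173.6),(323.8,169.2),(319,177.2),(340,181.6)],.105)
show("plate","scene",[(188,250.7),(215.3,267.3)],.087)
show("plate","side",[(286,154),(319,157.4)],.087)
show("grip","scene",[(207.3,238.3)]*2,.131)
show("grip","side",[(302.4,147)]*2,.131)
show("lip","scene",[(250,266),(178.3,316.7)],.014)
show("endedge","scene",[(221,246),(250,264.3)],.014)
E
```

```text
carton side [[ 0.4033 -0.2801]
 [ 0.4677 -0.2695]
 [ 0.4746 -0.3144]
 [ 0.4103 -0.3259]] c [ 0.439  -0.2975] len [0.0653 0.0454 0.0653] yaw 9.357132061553816
carton scene [[ 0.4102 -0.3227]
 [ 0.4734 -0.311 ]
 [ 0.4649 -0.2643]
 [ 0.4014 -0.2775]] c [ 0.4375 -0.2939] len [0.0643 0.0475 0.0649] yaw 10.427602622312383
plate scene [[0.596  0.1762]
 [0.5024 0.1842]] c [0.5492 0.1802] len [0.0939] yaw 175.15956732186814
plate side [[0.5106 0.184 ]
 [0.5975 0.1704]] c [0.5541 0.1772] len [0.088] yaw -8.880914367778866
grip scene [[0.5501 0.1499]
 [0.5501 0.1499]] c [0.5501 0.1499] len [0.] yaw 0.0
grip side [[0.5504 0.1507]
 [0.5504 0.1507]] c [0.5504 0.1507] len [0.] yaw 0.0
lip scene [[0.4788 0.0793]
 [0.5243 0.3037]] c [0.5016 0.1915] len [0.229] yaw 78.53425908454332
endedge scene [[0.5911 0.0601]
 [0.4824 0.0742]] c [0.5368 0.0672] len [0.1096] yaw 172.60413077330202
```

View pics/wrist0.png

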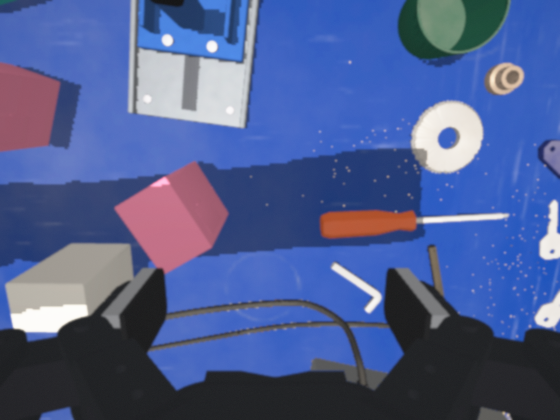

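Emit:
jog_arm([
  {"gripper": 1,"offset": [-0.02,-0.012,0],"rotation": [0,0,0]},
  {"gripper": 1,"offset": [-0.025,-0.016,0],"rotation": [0,0,0]},
  {"gripper": 1,"offset": [-0.025,-0.016,0],"rotation": [0,0,0]},
  {"gripper": 1,"offset": [-0.025,-0.016,0],"rotation": [0,0,0]},
  {"gripper": 1,"offset": [-0.025,-0.016,0],"rotation": [0,0,0]},
  {"gripper": 1,"offset": [-0.025,-0.016,0],"rotation": [0,0,0]},
  {"gripper": 1,"offset": [-0.025,-0.016,0],"rotation": [0,0,0]},
  {"gripper": 1,"offset": [-0.025,-0.016,0],"rotation": [0,0,0]},
  {"gripper": 1,"offset": [-0.025,-0.016,0],"rotation": [0,0,0]},
  {"gripper": 1,"offset": [-0.025,-0.016,0],"rotation": [0,0,0]},
  {"gripper": 1,"offset": [-0.025,-0.016,0],"rotation": [0,0,0]},
  {"gripper": 1,"offset": [-0.025,-0.015,0],"rotation": [0,0,0]},
  {"gripper": 1,"offset": [0,0,0],"rotation": [0,0,-5]},
  {"gripper": 1,"offset": [0,0,0],"rotation": [0,0,-5]},
  {"gripper": 1,"offset": [0,0,0],"rotation": [0,0,0]},
  {"gripper": 1,"offset": [0,0,0],"rotation": [0,0,0]},
])

```text
clock: 1.75
position: [0.438, -0.2948, 0.2422]
ee_rot: [0.644, 0.765, 0.0, -0.0]
ft_force: [-0.3, 0.0, 0.1]
grip_width: 1.0
grasp_force: 0.0
```

```bash
python3 - <<'E'
from h import *
o=manip.get_obs();i=imaging.camera("wrist");cv2.imwrite("pics/w1.png",i);print(o["position"],R.from_quat(o["ee_rot"]).as_matrix())
E
```

```text
[ 0.438  -0.2948  0.2422] [[-0.1713  0.9852 -0.0002]
 [ 0.9852  0.1713  0.0002]
 [ 0.0002 -0.0001 -1.    ]]
```

View pics/w1.png

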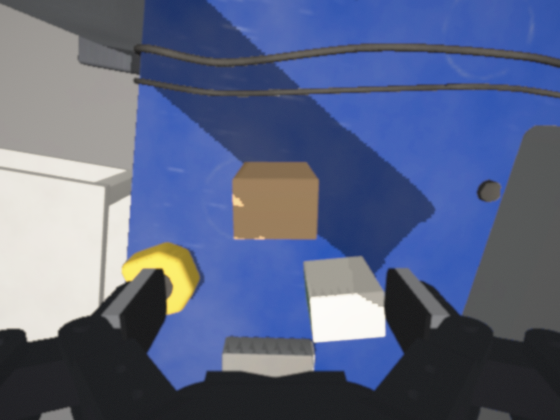

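The wrist view shows the brown top face at cols 234–318, rows 178–239. A white bystander stands behind and to the right, with its top at cols 308–385, rows 290–340.

```bash
python3 - <<'E'
from h import *
o=manip.get_obs()
Rm=R.from_quat(o["ee_rot"]).as_matrix()
q=np.array([ray("wrist",p,.105,o) for p in [(234,178),(318,178),(317,238),(234,239)]])
print(q,q.mean(0),np.linalg.norm(np.diff(q,axis=0),axis=1),yaw(q[0],q[1]),"tool d",Rm.T@(q.mean(0)-o["position"]))
for z in (.085,.1):
  w=np.array([ray("wrist",p,z,o) for p in [(308,290),(383,285),(385,335),(313,340)]]); print(z,np.linalg.norm(np.diff(w,axis=0),axis=1),(Rm.T@(w-o["position"]).T).T)
E
```

```text
[[ 0.4045 -0.2794  0.105 ]
 [ 0.4663 -0.2686  0.105 ]
 [ 0.4751 -0.315   0.105 ]
 [ 0.4114 -0.3269  0.105 ]] [ 0.4394 -0.2975  0.105 ] [0.0627 0.0472 0.0648] 9.896893444022394 tool d [-0.0029  0.0008  0.1372]
0.085 [0.0652 0.0497 0.0651] [[-0.0809  0.0291  0.1572]
 [-0.0761  0.0941  0.1572]
 [-0.1254  0.0997  0.1572]
 [-0.1306  0.0348  0.1572]]
0.1 [0.0618 0.0471 0.0618] [[-0.0733  0.0276  0.1422]
 [-0.0688  0.0892  0.1422]
 [-0.1156  0.0945  0.1422]
 [-0.1205  0.033   0.1422]]
```

Emit:
jog_arm([
  {"gripper": 1,"offset": [-0.003,0.001,0.02],"rotation": [0,0,0]},
  {"gripper": 1,"offset": [0,0,0.03],"rotation": [0,0,0]},
  {"gripper": 1,"offset": [0,0,0.03],"rotation": [0,0,0]},
  {"gripper": 1,"offset": [0,0,0.03],"rotation": [0,0,0]},
  {"gripper": 1,"offset": [0,0,0.03],"rotation": [0,0,0]},
  {"gripper": 1,"offset": [0,0,0.025],"rotation": [0,0,0]},
  {"gripper": 1,"offset": [0,0,0],"rotation": [0,0,0]},
  {"gripper": 0.6,"offset": [0,0,0],"rotation": [0,0,0]},
  {"gripper": 0.5,"offset": [0,0,0],"rotation": [0,0,0]},
  {"gripper": 0.5,"offset": [0,0,0],"rotation": [0,0,0]},
  {"gripper": 0.5,"offset": [0,0,0],"rotation": [0,0,0]},
  {"gripper": 0.5,"offset": [0,0,0],"rotation": [0,0,0]},
  {"gripper": 0.5,"offset": [0,0,0],"rotation": [0,0,0]},
  {"gripper": 0.5,"offset": [0,0,0],"rotation": [0,0,0]},
  {"gripper": 0.5,"offset": [0,0,0],"rotation": [0,0,0]},
], newtons=40)

```text
clock: 3.3
position: [0.4403, -0.2984, 0.0788]
ee_rot: [0.643, 0.766, 0.0, 0.001]
ft_force: [-2.4, -0.5, 7.3]
grip_width: 0.754
grasp_force: 46.2
```

Emit:
jog_arm([
  {"gripper": 0.5,"offset": [0,0,-0.01],"rotation": [0,0,0]},
  {"gripper": 0.5,"offset": [0,0,-0.02],"rotation": [0,0,0]},
  {"gripper": 0.5,"offset": [0,0,-0.03],"rotation": [0,0,0]},
  {"gripper": 0.5,"offset": [0,0,-0.03],"rotation": [0,0,0]},
  {"gripper": 0.5,"offset": [0,0,-0.03],"rotation": [0,0,0]},
  {"gripper": 0.5,"offset": [0,0,-0.03],"rotation": [0,0,0]},
  {"gripper": 0.5,"offset": [0,0,-0.03],"rotation": [0,0,0]},
  {"gripper": 0.5,"offset": [0,0,-0.01],"rotation": [0,0,0]},
  {"gripper": 0.5,"offset": [0,0,0],"rotation": [0,0,3]},
  {"gripper": 0.5,"offset": [0,0,0],"rotation": [0,0,5]},
  {"gripper": 0.5,"offset": [0,0,0],"rotation": [0,0,5]},
  {"gripper": 0.5,"offset": [0,0,0],"rotation": [0,0,5]},
  {"gripper": 0.5,"offset": [0,0,0],"rotation": [0,0,0]},
])

```text
clock: 4.6
position: [0.4391, -0.2974, 0.2664]
ee_rot: [0.755, 0.656, -0.0, -0.001]
ft_force: [-0.9, -0.4, -3.8]
grip_width: 0.754
grasp_force: 46.2
```

Emit:
jog_arm([
  {"gripper": 0.5,"offset": [0.012,0.001,0],"rotation": [0,0,0]},
  {"gripper": 0.5,"offset": [0.02,0.002,0],"rotation": [0,0,0]},
  {"gripper": 0.5,"offset": [0.028,0.003,0],"rotation": [0,0,0]},
  {"gripper": 0.5,"offset": [0.028,0.003,0],"rotation": [0,0,0]},
  {"gripper": 0.5,"offset": [0.028,0.003,0],"rotation": [0,0,0]},
  {"gripper": 0.5,"offset": [0.028,0.003,0],"rotation": [0,0,0]},
  {"gripper": 0.5,"offset": [0.028,0.003,0],"rotation": [0,0,0]},
  {"gripper": 0.5,"offset": [0.028,0.003,0],"rotation": [0,0,0]},
  {"gripper": 0.5,"offset": [0.028,0.003,0],"rotation": [0,0,0]},
  {"gripper": 0.5,"offset": [0.028,0.003,0],"rotation": [0,0,0]},
  {"gripper": 0.5,"offset": [0.028,0.003,0],"rotation": [0,0,0]},
  {"gripper": 0.5,"offset": [0.028,0.002,0],"rotation": [0,0,0]},
  {"gripper": 0.5,"offset": [0.028,0.002,0],"rotation": [0,0,0]},
  {"gripper": 0.5,"offset": [0.028,0.001,0],"rotation": [0,0,0]},
  {"gripper": 0.5,"offset": [0.02,0,0],"rotation": [0,0,0]},
  {"gripper": 0.5,"offset": [0.009,0,0],"rotation": [0,0,0]},
  {"gripper": 0.5,"offset": [0,0,0],"rotation": [0,0,0]},
  {"gripper": 0.5,"offset": [0,0,0],"rotation": [0,0,0]},
])

```text
clock: 6.4
position: [0.5293, 0.0895, 0.2672]
ee_rot: [0.755, 0.656, -0.0, 0.0]
ft_force: [0.2, -1.1, -3.5]
grip_width: 0.751
grasp_force: 46.1
```

```bash
python3 - <<'E'
from h import *
o=manip.get_obs();i=imaging.camera("wrist");print(o["clock"],o["position"],o["grip_width"],R.from_quat(o["ee_rot"]).as_matrix())
cv2.imwrite("pics/w2.png",cv2.resize(i,(800,600),interpolation=cv2.INTER_CUBIC))
E
```

```text
6.4 [0.5293 0.0895 0.2672] 0.7511259566987175 [[ 0.1394  0.9902 -0.0003]
 [ 0.9902 -0.1394 -0.0007]
 [-0.0007 -0.0002 -1.    ]]
```

View pics/w2.png

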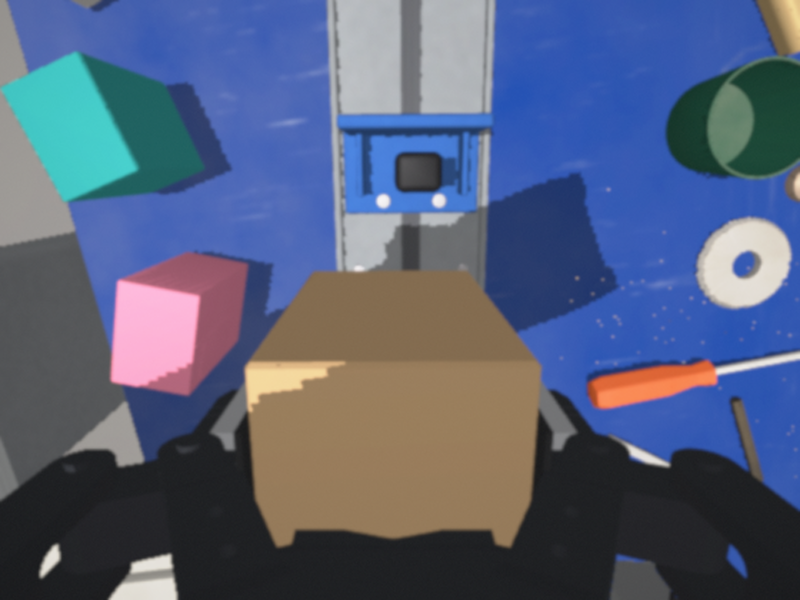

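The wrist view shows the carton held straight, the plate top edge from (338,115) to (493,115), and the grip top at (419,172), in 800-px scale. The rack is aligned with the tool.

```bash
python3 - <<'E'
from h import *
o=manip.get_obs();Rm=R.from_quat(o["ee_rot"]).as_matrix();s=560/800
def r(p,z): return ray("wrist",np.array(p)*s,z,o)
a,b=r((338,115),.087),r((493,115),.087);g=r((419,172),.131);print("plate",a,b,np.linalg.norm(b-a),yaw(a,b),"mid",(a+b)/2,"grip",g)
for l in [((329,0),(343,268)),((494,0),(486,268))]:
  c,d=r(l[0],.014),r(l[1],.014);print("rail",c,d,90-yaw(d,c))
print("slot edges",yaw(r((411,268),.006),r((411,0),.006))-90)
# rack near end from initial wrist image
o0=dict(position=np.array([.6246,0,.2415]),ee_rot=[.7071,.7071,-.0005,-.0005])
e=[ray("wrist",p,.014,o0) for p in ((130,112),(245,127))];print("end",e,yaw(*e))
th=np.radians(-8);ex=np.array([np.cos(th),np.sin(th)]);ey=np.array([-ex[1],ex[0]])
E_=(e[0]+e[1])[:2]/2; org=E_+.15*ey; print("org",org,"face y",((a+b)[:2]/2-org)@ey,"grip",(g[:2]-org)@ex,(g[:2]-org)@ey)
# red carton top front edge, side view montage (547,85)-(665,95)
q=[ray("side",(265+(x-400)/5,105+y/5),.116) for x,y in ((547,86),(665,95))];print("red",q,[((k[:2]-org)@ex,(k[:2]-org)@ey) for k in q])
# scene: red carton top: corners in montage
q=[ray("scene",(120+x/3,230+(y-300)/3),.116) for x,y in ((88,424),(147,464),(98,508),(34,465))];print("red scene",[((k[:2]-org)@ex,(k[:2]-org)@ey) for k in q])
E
```

```text
plate [0.5119 0.1859 0.087 ] [0.5989 0.1736 0.087 ] 0.08783826513895525 -8.052626419036688 mid [0.5554 0.1797 0.087 ] grip [0.5513 0.1492 0.131 ]
rail [0.5117 0.2652 0.014 ] [0.4912 0.0857 0.014 ] 6.528427711905664
rail [0.6201 0.2499 0.014 ] [0.5979 0.0706 0.014 ] 7.079226686277366
slot edges -7.534960974657878
end [array([0.4863, 0.0695, 0.014 ]), array([0.5956, 0.0556, 0.014 ])] -7.2355573493841545
org [0.5619 0.2111] face y -0.031967837804238584 grip -0.0018337801504113504 -0.06281056334833564
red [array([0.5351, 0.3013, 0.116 ]), array([0.6011, 0.2936, 0.116 ])] [(np.float64(-0.039040914595614935), np.float64(0.0856345206491715)), (np.float64(0.027347953304085855), np.float64(0.08715443903949215))]
red scene [(np.float64(0.026810521054890735), np.float64(0.08934580752956021)), (np.float64(-0.039321029762680676), np.float64(0.08556287155022031)), (np.float64(-0.046036821191557505), np.float64(0.13441784125388986)), (np.float64(0.022839148286733155), np.float64(0.14027905172667032))]
```

Emit:
jog_arm([
  {"gripper": 0.5,"offset": [0.013,0.001,0],"rotation": [0,0,0]},
  {"gripper": 0.5,"offset": [0.025,0.002,0],"rotation": [0,0,0]},
  {"gripper": 0.5,"offset": [0.03,0.002,0],"rotation": [0,0,0]},
  {"gripper": 0.5,"offset": [0.03,0.002,0],"rotation": [0,0,0]},
  {"gripper": 0.5,"offset": [0.03,0.002,0],"rotation": [0,0,0]},
  {"gripper": 0.5,"offset": [0.03,0.002,0],"rotation": [0,0,0]},
  {"gripper": 0.5,"offset": [0.02,0.002,0],"rotation": [0,0,0]},
  {"gripper": 0.5,"offset": [0.005,0,0],"rotation": [0,0,-0.5]},
  {"gripper": 0.5,"offset": [0,0,0],"rotation": [0,0,0]},
  {"gripper": 0.5,"offset": [0,0,0.015],"rotation": [0,0,0]},
  {"gripper": 0.5,"offset": [0,0,0.02],"rotation": [0,0,0]},
  {"gripper": 0.5,"offset": [0,0,0.02],"rotation": [0,0,0]},
  {"gripper": 0.5,"offset": [0,0,0.005],"rotation": [0,0,0]},
  {"gripper": 0.5,"offset": [0,0,0],"rotation": [0,0,0]},
  {"gripper": 0.5,"offset": [0,0,0],"rotation": [0,0,0]},
])

```text
clock: 7.95
position: [0.5682, 0.2696, 0.2082]
ee_rot: [0.752, 0.659, 0.001, 0.0]
ft_force: [-0.4, 0.1, -3.8]
grip_width: 0.749
grasp_force: 46.1
```

```bash
python3 - <<'E'
from h import *
o=manip.get_obs();print(o["position"],R.from_quat(o["ee_rot"]).as_matrix()[:2,1])
a=imaging.camera("scene")[200:340,100:285];b=imaging.camera("side")[70:210,240:360]
cv2.imwrite("pics/p3.png",cv2.resize(np.hstack([a,b]),None,fx=2.6,fy=2.6,interpolation=cv2.INTER_CUBIC))
E
```

```text
[0.5682 0.2696 0.2082] [ 0.9913 -0.1313]
```

View pics/p3.png

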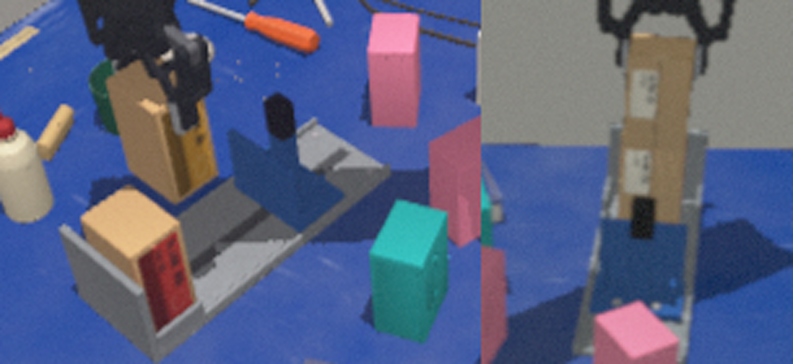

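The carton with the yellow label hangs upright over the gap, in front of the red carton and lined up with the channel. I'll lower it.

Emit:
jog_arm([
  {"gripper": 0.5,"offset": [0,0,0.015],"rotation": [0,0,0]},
  {"gripper": 0.5,"offset": [0,0,0.02],"rotation": [0,0,0]},
  {"gripper": 0.5,"offset": [0,0,0.02],"rotation": [0,0,0]},
  {"gripper": 0.5,"offset": [0,0,0.02],"rotation": [0,0,0]},
  {"gripper": 0.5,"offset": [0,0,0.02],"rotation": [0,0,0]},
  {"gripper": 0.5,"offset": [0,0,0.015],"rotation": [0,0,0]},
  {"gripper": 0.5,"offset": [0,0,0.007],"rotation": [0,0,0]},
  {"gripper": 0.5,"offset": [0,0,0.003],"rotation": [0,0,0]},
  {"gripper": 0.5,"offset": [0,0,0.002],"rotation": [0,0,0]},
  {"gripper": 0.5,"offset": [0,0,0],"rotation": [0,0,0]},
  {"gripper": 0.5,"offset": [0,0,0],"rotation": [0,0,0]},
])

```text
clock: 9.15
position: [0.5682, 0.2701, 0.0861]
ee_rot: [0.752, 0.659, 0.001, 0.0]
ft_force: [-0.1, -0.4, -3.7]
grip_width: 0.755
grasp_force: 46.1
```

Emit:
jog_arm([
  {"gripper": 0.5,"offset": [0,0,0.001],"rotation": [0,0,0]},
  {"gripper": 0.5,"offset": [0,0,0.001],"rotation": [0,0,0]},
  {"gripper": 0.5,"offset": [0,0,0],"rotation": [0,0,0]},
])

```text
clock: 9.45
position: [0.5682, 0.2703, 0.0849]
ee_rot: [0.752, 0.659, 0.001, 0.0]
ft_force: [-2.5, -0.8, 6.2]
grip_width: 0.751
grasp_force: 47.3
```

Emit:
jog_arm([
  {"gripper": 0.85,"offset": [0,0,0],"rotation": [0,0,0]},
  {"gripper": 1,"offset": [0,0,0],"rotation": [0,0,0]},
  {"gripper": 1,"offset": [0,0,0],"rotation": [0,0,0]},
  {"gripper": 1,"offset": [0,0,0],"rotation": [0,0,0]},
  {"gripper": 1,"offset": [0,0,0],"rotation": [0,0,0]},
  {"gripper": 1,"offset": [0,0,-0.005],"rotation": [0,0,0]},
  {"gripper": 1,"offset": [0,0,-0.01],"rotation": [0,0,0]},
  {"gripper": 1,"offset": [0,0,-0.025],"rotation": [0,0,0]},
  {"gripper": 1,"offset": [0,0,-0.03],"rotation": [0,0,0]},
  {"gripper": 1,"offset": [0,0,-0.03],"rotation": [0,0,0]},
  {"gripper": 1,"offset": [0,0,-0.02],"rotation": [0,0,0]},
  {"gripper": 1,"offset": [-0.01,0,-0.01],"rotation": [0,0,0]},
  {"gripper": 1,"offset": [-0.025,0,0],"rotation": [0,0,0]},
  {"gripper": 1,"offset": [-0.03,0,0],"rotation": [0,0,0]},
  {"gripper": 1,"offset": [-0.03,0,0],"rotation": [0,0,0]},
  {"gripper": 1,"offset": [-0.02,-0.001,0],"rotation": [0,0,0]},
  {"gripper": 1,"offset": [-0.007,0,0],"rotation": [0,0,0]},
  {"gripper": 1,"offset": [0,0,0],"rotation": [0,0,0]},
])

```text
clock: 11.25
position: [0.5508, 0.1479, 0.2134]
ee_rot: [0.752, 0.659, -0.0, 0.0]
ft_force: [-0.5, 0.1, 1.2]
grip_width: 1.0
grasp_force: 0.0
```

```bash
python3 - <<'E'
from h import *
o=manip.get_obs();print(o["position"],R.from_quat(o["ee_rot"]).as_matrix()[:2,1],o["grip_width"])
cv2.imwrite("pics/w4.png",imaging.camera("wrist"))
E
```

```text
[0.5508 0.1479 0.2134] [ 0.9912 -0.1324] 1.000439029396654
```

View pics/w4.png

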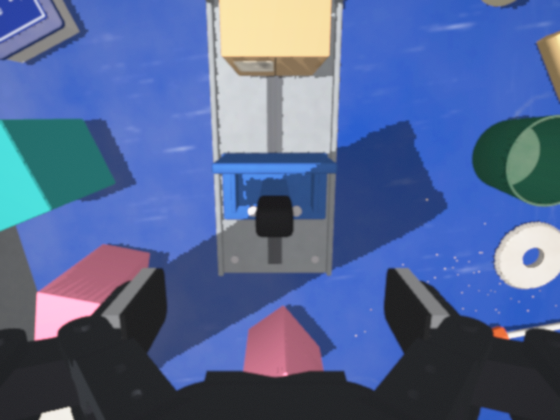

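The yellow carton stands square and centred in the channel at (275,30). The stop grip at (275,215) is centred under the tool.

Emit:
jog_arm([
  {"gripper": 0.6,"offset": [0.001,0,0.015],"rotation": [0,0,0]},
  {"gripper": 0.6,"offset": [0,0,0.02],"rotation": [0,0,0]},
  {"gripper": 0.6,"offset": [0,0,0.02],"rotation": [0,0,0]},
  {"gripper": 0.6,"offset": [0,0,0.02],"rotation": [0,0,0]},
  {"gripper": 0.6,"offset": [0,0,0.015],"rotation": [0,0,0]},
  {"gripper": 0.6,"offset": [0,0,0.007],"rotation": [0,0,0]},
  {"gripper": 0.6,"offset": [0,0,0],"rotation": [0,0,0]},
  {"gripper": 0.1,"offset": [0,0,0],"rotation": [0,0,0]},
  {"gripper": 0.1,"offset": [0,0,0],"rotation": [0,0,0]},
  {"gripper": 0.1,"offset": [0,0,0],"rotation": [0,0,0]},
  {"gripper": 0.1,"offset": [0,0,0],"rotation": [0,0,0]},
  {"gripper": 0.1,"offset": [0,0,0],"rotation": [0,0,0]},
  {"gripper": 0.1,"offset": [0,0,0],"rotation": [0,0,0]},
], newtons=30)

```text
clock: 12.6
position: [0.5507, 0.1506, 0.1174]
ee_rot: [0.752, 0.659, 0.0, -0.0]
ft_force: [-5.6, -0.2, 4.1]
grip_width: 0.272
grasp_force: 30.3
```

Emit:
jog_arm([
  {"gripper": 0.1,"offset": [0.005,0,0],"rotation": [0,0,0]},
  {"gripper": 0.1,"offset": [0.008,0,0],"rotation": [0,0,0]},
  {"gripper": 0.1,"offset": [0.008,0,0],"rotation": [0,0,0]},
  {"gripper": 0.1,"offset": [0.008,0,0],"rotation": [0,0,0]},
  {"gripper": 0.1,"offset": [0.008,0,0],"rotation": [0,0,0]},
  {"gripper": 0.1,"offset": [0.008,0,0],"rotation": [0,0,0]},
  {"gripper": 0.1,"offset": [0.006,0,0],"rotation": [0,0,0]},
  {"gripper": 0.1,"offset": [0.004,0,0],"rotation": [0,0,0]},
  {"gripper": 0.1,"offset": [0.004,0,0],"rotation": [0,0,0]},
  {"gripper": 0.1,"offset": [0.003,0,0],"rotation": [0,0,0]},
  {"gripper": 0.1,"offset": [0.003,0,0],"rotation": [0,0,0]},
  {"gripper": 0.1,"offset": [0,0,0],"rotation": [0,0,0]},
])

```text
clock: 13.8
position: [0.5593, 0.2154, 0.1174]
ee_rot: [0.752, 0.66, 0.0, -0.0]
ft_force: [-6.3, 1.0, 5.8]
grip_width: 0.272
grasp_force: 30.4
```

Emit:
jog_arm([
  {"gripper": 0.1,"offset": [0.002,0,0],"rotation": [0,0,0]},
  {"gripper": 0.1,"offset": [0.002,0,0],"rotation": [0,0,0]},
  {"gripper": 0.1,"offset": [0.002,0,0],"rotation": [0,0,0]},
  {"gripper": 0.1,"offset": [0,0,0],"rotation": [0,0,0]},
])

```text
clock: 14.2
position: [0.5599, 0.2199, 0.1174]
ee_rot: [0.752, 0.659, -0.0, 0.0]
ft_force: [-7.8, -5.0, 8.6]
grip_width: 0.274
grasp_force: 30.8
```

Emit:
jog_arm([
  {"gripper": 0.1,"offset": [0.002,0,0],"rotation": [0,0,0]},
  {"gripper": 0.1,"offset": [0,0,0],"rotation": [0,0,0]},
])

```text
clock: 14.4
position: [0.5601, 0.2212, 0.1174]
ee_rot: [0.752, 0.659, -0.001, 0.0]
ft_force: [-8.8, -5.8, 11.3]
grip_width: 0.275
grasp_force: 31.0
```

Emit:
jog_arm([
  {"gripper": 0.1,"offset": [0.002,0,0],"rotation": [0,0,0]},
  {"gripper": 0.1,"offset": [0.002,0,0],"rotation": [0,0,0]},
  {"gripper": 0.1,"offset": [0,0,0],"rotation": [0,0,0]},
  {"gripper": 0.1,"offset": [0,0,0],"rotation": [0,0,0]},
])

```text
clock: 14.8
position: [0.5602, 0.2214, 0.1173]
ee_rot: [0.753, 0.658, -0.004, 0.002]
ft_force: [-16.0, -19.1, 19.0]
grip_width: 0.275
grasp_force: 32.2
```

```bash
python3 - <<'E'
from h import *
o=manip.get_obs();print(o["position"],o["ft_force"])
a=imaging.camera("scene")[200:340,100:285];b=imaging.camera("side")[70:210,240:360]
cv2.imwrite("pics/p5.png",cv2.resize(np.hstack([a,b]),None,fx=2.6,fy=2.6,interpolation=cv2.INTER_CUBIC))
E
```

```text
[0.5602 0.2214 0.1173] [-15.9614 -19.0942  18.9755]
```

View pics/p5.png

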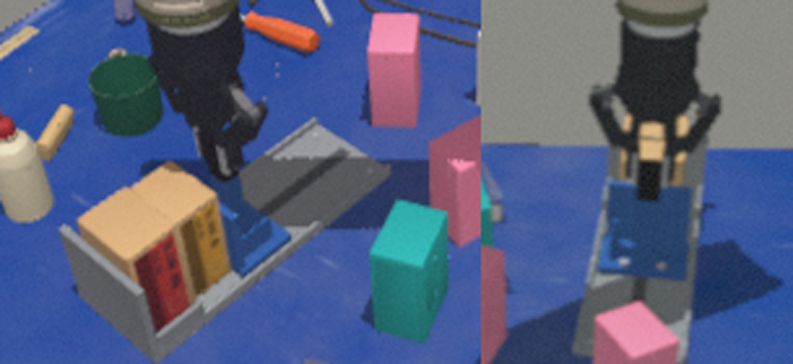

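All three are in contact at about 19 N, so the row is snug. I'll unload, release and rise.

Emit:
jog_arm([
  {"gripper": 0.1,"offset": [-0.002,0,0],"rotation": [0,0,0]},
  {"gripper": 0.1,"offset": [-0.002,0,0],"rotation": [0,0,0]},
  {"gripper": 0.5,"offset": [0,0,0],"rotation": [0,0,0]},
  {"gripper": 0.6,"offset": [0,0,0],"rotation": [0,0,0]},
  {"gripper": 0.6,"offset": [0,0,0],"rotation": [0,0,0]},
  {"gripper": 0.6,"offset": [0,0,0],"rotation": [0,0,0]},
  {"gripper": 0.6,"offset": [0,0,-0.01],"rotation": [0,0,0]},
  {"gripper": 0.6,"offset": [0,0,-0.02],"rotation": [0,0,0]},
  {"gripper": 0.6,"offset": [0,0,-0.03],"rotation": [0,0,0]},
  {"gripper": 0.6,"offset": [0,0,-0.03],"rotation": [0,0,0]},
  {"gripper": 0.6,"offset": [0,0,-0.03],"rotation": [0,0,0]},
  {"gripper": 0.6,"offset": [-0.03,0,0],"rotation": [0,0,0]},
  {"gripper": 0.6,"offset": [-0.03,0,0],"rotation": [0,0,0]},
  {"gripper": 0.6,"offset": [-0.03,0,0],"rotation": [0,0,0]},
  {"gripper": 0.6,"offset": [0,0,0],"rotation": [0,0,0]},
  {"gripper": 0.6,"offset": [0,0,0],"rotation": [0,0,0]},
])

```text
clock: 16.5
position: [0.549, 0.133, 0.2372]
ee_rot: [0.752, 0.659, 0.001, 0.0]
ft_force: [-0.4, 1.0, -0.2]
grip_width: 0.597
grasp_force: 0.0
```

```bash
python3 - <<'E'
from h import *
o=manip.get_obs();print(o["position"],o["ee_rot"])
b=imaging.camera("scene")[200:340,100:285]; a=imaging.camera("wrist")
cv2.imwrite("pics/p6.png",np.vstack([a[:180],cv2.resize(b,(560,420),interpolation=cv2.INTER_CUBIC)]))
E
```

```text
[0.549  0.133  0.2372] [0.7522 0.6589 0.0005 0.0002]
```

View pics/p6.png

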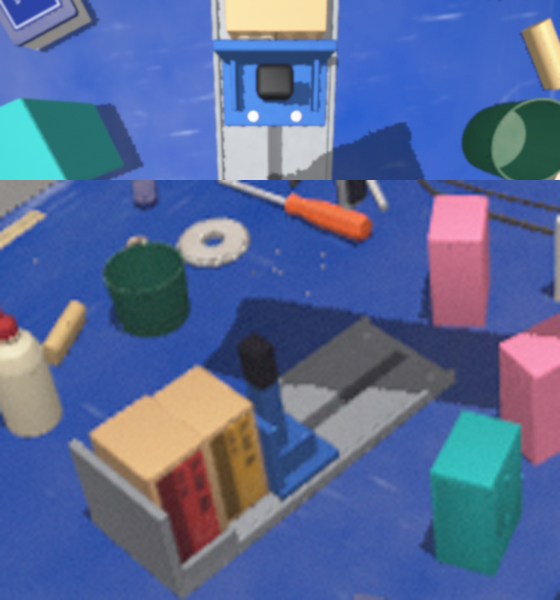

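The wrist and scene views show both cartons upright and snug between the wall and the stop, with the gripper clear. I'll check the stop travel from the grip top at (275,82) and hand in.

```bash
python3 - <<'E'
from h import *
from workcell import workorder
o=manip.get_obs();g=ray("wrist",(275,82),.131,o)
ey=np.array([.1288,.9917]);t=(g[:2]-[.5603,.2113])@ey+.082;print("travel",t, "vs hand move",(g[:2]-[.5513,.1492])@ey)
if t>.085: print(workorder.hand_in())
E
```

```text
travel 0.09033796043531811 vs hand move 0.0710817304353181
the job is handed in; nothing more can be done
None
```

I stood the yellow-label carton upright and square in the rack, slid the stop up until both cartons were snug (about 0.090 m of travel as measured from the wrist camera), released it with the gripper clear, and handed the job in at about 16.6 s; no verdict came back.

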